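# Free the cam and seat the tube in the welding jig

### The arm

A 7-joint arm with a two-finger parallel gripper is mounted at the origin on the work surface. World frame = base frame: x ahead of the robot, y to its left, z up, the work surface at z = 0. Lengths are in m, angles in rad, forces in N, time in s.
With the tool pointing down it reaches from about 0.4 to 0.85 m from the base axis. Payload 4.4 kg.
Tool frame: the origin (TCP) lies midway between the tips of the shut fingers; the grasp point (between the pads) lies 19 mm behind it; x points along the fingers, z is the direction in which the jaws open and shut, and the axes are right-handed (so a half turn about x gives the same grasp; the last joint's range is limited). The gripper opens to 94 mm and grips with 3 to 60 N. Pads are 16 mm wide; open, the fingers measure 119 mm over their backs; the gripper's body (75 mm by 177 mm) begins 78 mm behind the grasp point.
Start: joints at [-1.321, 0.628, 0.038, 1.517, -0.027, 0.996, -0.02], TCP at [0.202, 0.618, 0.205] pointing down, gripper open.
Joint ranges: [-3.06, 3.06], [-0.37, 2.12], [-1.25, 1.32], [0.18, 2.47], [-1.1, 4.24], [0.23, 1.98], [-2.94, 2.94]. Speed limits (rad/s): [2.57, 2.57, 3.14, 3.14, 3.14, 3.14, 3.14].

### API

Orientations are given as a rotation vector (axis times angle).
In Python, from workcell import bot, viewer gives the robot as it stands.
- The arm moves only by the tool apply_moves, never from a script. Its argument "commands" is a list of rows, each a list of 7 numbers: the opening, from -1 (shut) to 1 (fully open), then the shift along the tool's x, y, z as a fraction of full scale, then the turn, a rotation vector about the tool's x, y, z as a fraction of full scale. A call has 1 to 8 rows; each row is the pose to reach, as a shift and turn from the pose measured when the call began, along the tool's axes at that moment; what a row does not reach only later rows make up. Full scale, the value 1, is 0.1 m for a shift and 45 degrees for a turn. A row lasts 1/10 s, in which the tool goes at most 50 mm and 8.59 degrees, less where a joint would pass 70% of its speed; a pose out of reach is approached as far as the arm can. A call with a number of a shift or a turn outside -1 to 1 is refused whole. A call with a gripper value outside its range is refused whole. The fingers move at their own pace and stop on an object; the grip force is fixed at half the most. Time passes only in rows, so rows that repeat a pose let the fingers close. It gives the time, the measured TCP pose, the force and the opening at its end, in the units of the state.
- bot.observe(): the state, without advancing time (a new reading comes with each control period).
- viewer.camera(name): name is "scene" or "side" or "wrist"; returns (picture, depth): 384x512x3 uint8, red, green, blue; 384x512 float32, m along the optical axis (not along the pixel's ray), 0 where there is no reading.
- viewer.get_calibration(name): a dict with "fx", "fy", "cx", "cy" (pixels), "rvec" (rotation vector, rad) and "tvec" (3), from world to camera coordinates, as OpenCV has them; the wrist camera has in their place "mount" (4x4, takes a point from camera to tool coordinates, whose origin is the TCP and whose axes are the tool frame's). Camera axes: x right, y down, z forward; pixel columns grow to the right and rows downward; lengths in m; the calibration is good to about 2 mm. A picture is of the moment at which its call begins: read the wrist's pose just before it. get_calibration takes no time and is no camera call.
- bot.close_job(): hands the job in, once; it reports no verdict.
Trained networks look in the newest picture that a camera, given by its name, has taken for a name from the list of things; names that differ only in an ending like _2 or _b are one class to them, and where a whole thing is asked for, a point or a joint stands for the part that bears it (a point fixed in the world has none). Each returns a list of dicts, best first, with "confidence" (0 to 1); they miss things now and then, are a little off and sometimes report something else, mostly with a low value. They report only what shows in the picture. A call takes as long as a camera call. They do not tell look-alikes from the thing itself.
- viewer.trace(camera, query): "region" (384x512 bool, what is visible of it).
- viewer.tip_of(camera, query): "centre" ([x, y, z] in m, in the coordinates of the camera as it stood for that picture, good to about 4 mm: a listed point, or the origin of a listed thing).
The state is a dict: "t": time; "joints": joint angles; "qd": joint speeds; "effort": joint torques, N m; "position": TCP position; "orientation": TCP orientation; "force": force on the tool from outside, world axes, zero at the start; "torque": the same for the moment, N m; "gripper_width": finger opening in m.
Only numpy, scipy, OpenCV 4.12 (cv2) and the standard library are available. Lean on these libraries where they do the work, as an engineer would, in place of code of your own. Each camera call takes 0.05 s, during which the arm holds its last target. There are 200 camera calls.

### The job

Get the square tube ready for tacking in the welding jig: with your fingertips push the cam's red lever clockwise until the cam is at its low point (lever over the yellow line on the bed), and only then push the slide forward by its red tab until the slide has pressed the tube squarely against the blue stop. Leave both there, move only the lever and the slide yourself (do not touch the tube, do not lift anything), and leave the other things on the bench alone.

Things in the scene. Friction and masses are not known exactly. Their poses are not given: they have to be found in the camera images.
- jig: Fixed jig: dark steel bed, top at z 12 mm. Origin on the table under the slide's centre line; bed spans x -115..+135, y -80..+145. +x is the slide's forward direction (away from the robot; jig turned up to 0.35 rad), +y left, towards the cam. Mm and axes below are in this frame. Yellow line on the bed at y 90, x 103..133: the lever lies over it at the cam's low point.
- slide (a joint): Travel of the yellow follower slide along jig +x, m: 0 fully back (starts 0 to 0.003), end of track 0.042, about 0.040 with the tube tight against the stop. Stays where left; 2 N friction. At 0 its flat pusher plate (56 wide, top z 45) has its front face at jig x -20; the tube is 40 thick. The cam stops the slide 4 mm or more short unless it is near its low point.
- push_tab (a point): Middle of the robot-side face of the slide's upright red push tab, at jig x -85, y 0, z 45 mm when the slide is at 0. The tab is 60 wide (y), 10 thick, from z 13 to z 59. Behind it is only the bed. Push it along jig +x. Axes as the jig's.
- roller (a point): Brass follower roller of radius 8 mm, top z 28, on the slide's left arm; this point is its axis at z 21, jig x -7.5, y 90 with the slide at 0. The arm (top z 23) lies at x -32..-18, y 20..100. The roller meets the cam's edge.
- cam (a joint): Angle of the eccentric cam, rad, growing anticlockwise from above: 0 = low point, the disc's thin side (small yellow mark) faces the roller and the lever points along jig +x over the yellow line; pi/2 = lever along jig +y. Starts between 1.1 and 2.0, so push the lever clockwise; no stop or click at 0, it overruns to -0.7. Stays where left; friction 0.22 N m (3.4 N at 65 mm out).
- cam_pivot (a point): The cam's vertical pivot axis, jig x 60, y 90, at the top of the disc, z 28 mm. Disc of radius 32, z 14 to 28, its centre 15 mm from the pivot towards the lever. Axes as the jig's.
- lever_mid (a point): Point on the cam's red lever 65 mm out from the pivot axis, mid height, z 38 mm. The lever is a bar 13 wide, z 30 to 46, reaching 90 mm out, with a black ball of radius 11 on its end (centre 94 out). x axis points out along the lever, y is 90 degrees anticlockwise of it. Outside the disc only the bed or table is under the bar.
- stop_face (a point): Centre of the robot-side face of the blue fixed stop: jig x 60, y 0, z 32 mm. The stop is 66 wide (y), top z 46. Axes as the jig's.
- tube: Loose piece of bright square steel tube lying on the bed between the slide's pusher plate and the stop: 40 mm along its x, 60 along its y (open ends left and right), 40 high. Origin: centre of its underside (z 12). About 0.22 kg. Starts 22 to 28 mm short of the stop, up to 0.08 rad askew.
- magnet: Bystander, leave alone: red flat welding magnet block 80 x 70 x 22 lying on the table to the right of the jig. Sizes in mm; origin at its underside on the table.
- offcut: Bystander, leave alone: dark square-tube offcut, 30 x 30 section, 75 long, lying on the table beyond the jig. Sizes in mm; origin at its underside on the table.
- tape: Bystander, leave alone: yellow tape measure with black sides, 70 x 40 x 60 high, on the table to the left. Sizes in mm; origin at its underside on the table.
- pliers: Bystander, leave alone: pliers with two red handles, about 180 long, 18 high, on the table to the right. Sizes in mm; origin at its underside on the table.
- hammer: Bystander, leave alone: hammer lying on the table to the right. Sizes in mm; origin at its underside on the table.
- rodcup: Bystander, leave alone: dark steel cup, 70 across, 90 high, standing on the table to the left. Sizes in mm; origin at its underside on the table.
There are look-alikes about, which are no part of the job. Leave any brown or green look-alike of the tube alone.

How it is judged:
By the outcome, as a careful person would: the job done as asked, in the order asked, and still so for the second after the job is handed in, with the robot touching nothing.
It also fails if it takes over 48 s, if anything falls off the work surface, if the arm or the gripper's body presses on something with over 40 N, if the wrist force passes 120 N, or if a joint passes its speed limit or range.

## Working session

There is one attempt and no reset: what is moved stays moved. The work goes in short steps, Python scripts to look and compute and a tool call to move; the robot and the scene stay as the last step left them, time stands still between calls to the robot, and variables do not carry over. Pictures are saved under pics/ and viewed, about 8 in all and at most 12, crops included, and the job is handed in when it is done.

Besides the shell and the picture viewer there is one more tool, called as name([rows], argument=value, ...), one row to a line, values as JSON. apply_moves: Moves the arm, as the interface text tells. Shift numbers are shares of 0.1 m and turn numbers shares of 45 degrees, none past 1 either way. Its arguments: {"type":"object","properties":{"commands":{"type":"array"}},"required":["commands"]}

```bash
mkdir -p pics
cat > h.py <<'E'
import numpy as np, cv2
from scipy.spatial.transform import Rotation as R
from workcell import bot, viewer
def world(cam,p,st=None):
    c=viewer.get_calibration(cam); p=np.asarray(p,float)
    if cam=="wrist":
        st=st or bot.observe(); M=np.array(c["mount"])
        return R.from_rotvec(st["orientation"]).apply(M[:3,:3]@p+M[:3,3])+st["position"]
    r=R.from_rotvec(np.ravel(c["rvec"])); return r.inv().apply(p-np.ravel(c["tvec"]))
def pix(cam,u,v,d):
    c=viewer.get_calibration(cam); return [(u-c["cx"])/c["fx"]*d,(v-c["cy"])/c["fy"]*d,d]
def save(n,im): cv2.imwrite(f"pics/{n}.png",im[:,:,::-1])
def find(cam,q,st=None):
    return [(round(x["confidence"],2),world(cam,x["centre"],st).round(4).tolist()) for x in viewer.tip_of(cam,q)[:3]]
E
python3 - <<'E'
from h import *
s=bot.observe(); print(s["t"],s["position"],s["orientation"])
a,_=viewer.camera("scene"); b,_=viewer.camera("side")
save("s0",a); save("d0",b)
for c in ("scene","side"):
  for q in ("jig","cam_pivot","lever_mid","push_tab","roller","stop_face","tube"): print(c,q,find(c,q))
print(bot.observe()["t"])
E
```

```text
0.0 [0.20165194 0.61723292 0.2045712 ] [-0.97462683  1.34374236  0.97275276]
scene jig [(0.59, [0.5258, 0.0042, 0.0022])]
scene cam_pivot [(0.85, [0.5913, 0.0893, 0.0251]), (0.16, [0.5278, 0.0031, 0.004])]
scene lever_mid [(0.66, [0.6014, 0.1575, 0.0381])]
scene push_tab [(0.6, [0.4454, 0.0044, 0.0456])]
scene roller [(0.65, [0.7088, -0.0481, 0.0024])]
scene stop_face [(0.75, [0.591, 0.0011, 0.0339])]
scene tube [(0.94, [0.4954, 0.2218, -0.0064]), (0.8, [0.5459, 0.0031, 0.0151]), (0.55, [0.6354, -0.2194, -0.0024])]
side jig [(0.59, [0.5212, -0.1406, 0.001]), (0.58, [0.5253, 0.0062, 0.0024])]
side cam_pivot [(0.88, [0.5901, 0.0914, 0.028])]
side lever_mid [(0.83, [0.603, 0.1534, 0.0419])]
side push_tab [(0.87, [0.4402, 0.0109, 0.0437])]
side roller [(0.78, [0.5261, 0.0915, 0.017])]
side stop_face [(0.69, [0.5866, 0.0026, 0.0337])]
side tube [(0.89, [0.5489, 0.0067, 0.0091]), (0.83, [0.6334, -0.2182, -0.0007]), (0.67, [0.4942, 0.2202, 0.0061])]
0.8
```

View pics/s0.png

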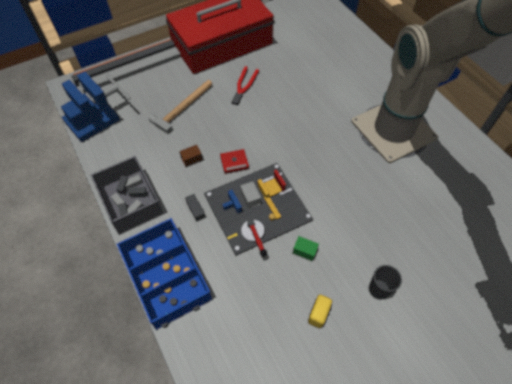

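View pics/d0.png

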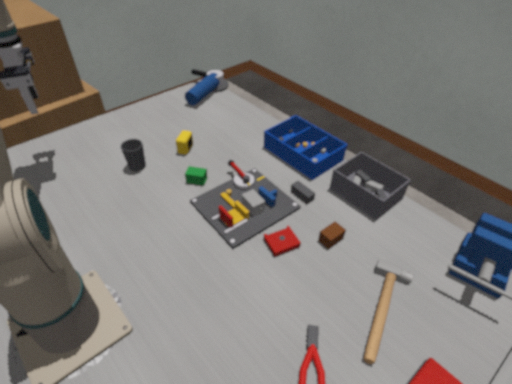

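The real tube (bright, scene ≈(250,190)) lies between pusher and stop. The green block at (306,247) and the brown one at (191,155) are the look-alikes. Next I'll go above the jig for a closer wrist view.

```bash
cat >> h.py <<'E'
def plan(target, Rt=None):
    s=bot.observe(); r=R.from_rotvec(s["orientation"])
    print("shift(tool,/0.1)",(r.inv().apply(np.array(target)-s["position"])/0.1).round(3).tolist())
    if Rt is not None: print("turn frac",((r.inv()*Rt).as_rotvec()/(np.pi/4)).round(3).tolist())
def down(a): # tool x down, jaw axis z at world yaw a
    x=np.array([0,0,-1.]); z=np.array([np.cos(a),np.sin(a),0]); return R.from_matrix(np.c_[x,np.cross(z,x),z])
E
python3 - <<'E'
from h import *
s=bot.observe(); r=R.from_rotvec(s["orientation"]); print(r.as_matrix().round(3)); print(np.array(viewer.get_calibration("wrist")["mount"]).round(3))
for a in (0,90,180,-90): print(a); plan([.5,.05,.3],down(np.radians(a)))
E
```

```text
[[-0.    -0.951  0.311]
 [ 0.     0.311  0.951]
 [-1.     0.    -0.   ]]
[[-0.001 -0.251  0.968 -0.179]
 [-0.    -0.968 -0.251  0.073]
 [ 1.    -0.     0.001  0.   ]
 [ 0.     0.     0.     1.   ]]
0
shift(tool,/0.1) [-0.945, -4.598, -4.472]
turn frac [1.598, -0.0, -0.0]
90
shift(tool,/0.1) [-0.945, -4.598, -4.472]
turn frac [-0.402, 0.0, -0.0]
180
shift(tool,/0.1) [-0.945, -4.598, -4.472]
turn frac [-2.402, 0.0, -0.0]
-90
shift(tool,/0.1) [-0.945, -4.598, -4.472]
turn frac [3.598, -0.0, -0.0]
```

apply_moves([
  [-1,-0.3,-1,-1,-0.402,0,0],
  [-1,-0.3,-1,-1,-0.402,0,0],
  [-1,-0.3,-1,-1,-0.402,0,0],
  [-1,-0.3,-1,-1,-0.402,0,0],
])

```text
t: 1.2
position: [0.2708, 0.4863, 0.237]
orientation: [-1.206, 1.212, 1.199]
force: [0.8, 0.1, 0.5]
gripper_width: 0.0656
```

apply_moves([
  [-1,-0.3,-0.6,-1,0,0,0],
  [-1,-0.3,-0.6,-1,0,0,0],
  [-1,-0.3,-0.6,-1,0,0,0],
])

```text
t: 1.5
position: [0.332, 0.3832, 0.2684]
orientation: [-1.204, 1.213, 1.196]
force: [0.2, -0.3, 0.3]
gripper_width: 0.0412
```

apply_moves([
  [-1,0,-0.6,-1,0,0,0],
  [-1,0,-0.6,-1,0,0,0],
  [-1,0,-0.6,-1,0,0,0],
])

```text
t: 1.8
position: [0.3933, 0.2784, 0.2693]
orientation: [-1.202, 1.215, 1.19]
force: [1.0, -0.7, -0.0]
gripper_width: 0.0174
```

apply_moves([
  [-1,0,-0.3,-1,0,0,0],
  [-1,0,-0.3,-1,0,0,0],
  [-1,0,-0.3,-1,0,0,0],
])

```text
t: 2.1
position: [0.4231, 0.1724, 0.2701]
orientation: [-1.198, 1.22, 1.181]
force: [-0.3, -0.4, 0.1]
gripper_width: 0.0006
```

apply_moves([
  [-1,0,-0.6,-1,0,0,0],
  [-1,0,-0.6,-1,0,0,0],
  [-1,0,-0.6,-1,0,0,0],
  [-1,0,-0.6,-1,0,0,0],
])

```text
t: 2.5
position: [0.4821, 0.0684, 0.2712]
orientation: [-1.195, 1.223, 1.176]
force: [0.4, 0.8, -0.2]
gripper_width: 0.0004
```

```bash
cat > look.py <<'E'
from h import *; import sys
s=bot.observe(); a,d=viewer.camera("wrist"); save(sys.argv[1],cv2.resize(a,None,fx=1.5,fy=1.5))
np.savez(sys.argv[1],d=d,a=a,p=s["position"],o=s["orientation"])
for q in ("jig","cam_pivot","lever_mid","push_tab","roller","stop_face","tube"): print(q,find("wrist",q,s))
E
python3 look.py w1
```

```text
jig [(0.6, [0.5275, 0.0038, -0.0004])]
cam_pivot [(0.78, [0.5958, 0.0893, 0.0297]), (0.19, [0.5285, 0.1006, 0.0226])]
lever_mid [(0.83, [0.5999, 0.1536, 0.0376])]
push_tab [(0.85, [0.4401, 0.0077, 0.047])]
roller [(0.86, [0.5261, 0.0979, 0.0247])]
stop_face [(0.63, [0.5847, 0.0018, 0.0299])]
tube [(0.89, [0.5441, 0.0004, 0.0151]), (0.8, [0.4996, 0.2248, -0.0007]), (0.8, [0.6342, -0.218, 0.0004])]
```

View pics/w1.png

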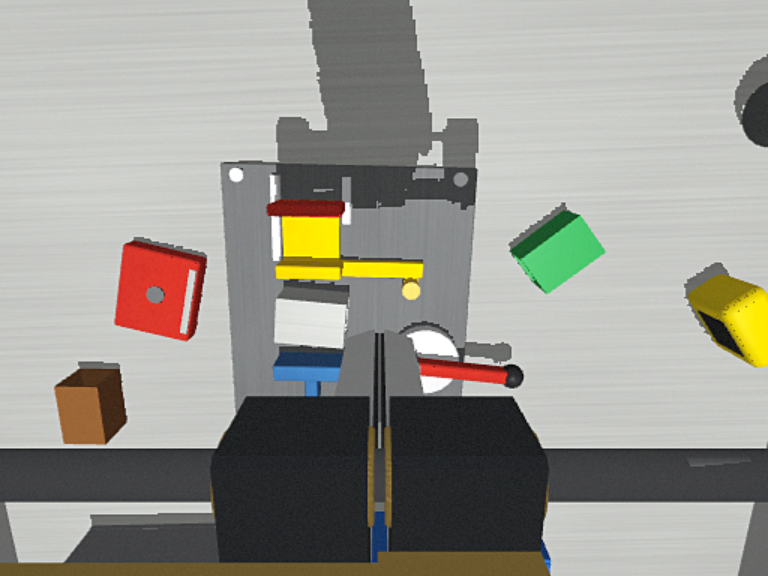

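The wrist view shows the tab (305,208), tube (312,318), stop (305,365), roller (411,290) and lever from (420,368) to (513,377). The robot side is at the top. Next I'll fit the jig pose.

```bash
cat > cloud.py <<'E'
from h import *; import sys
def load(n):
    f=np.load(n+".npz"); c=viewer.get_calibration("wrist"); d=f["d"]; v,u=np.indices(d.shape)
    P=np.stack([(u-c["cx"])/c["fx"]*d,(v-c["cy"])/c["fy"]*d,d],-1).reshape(-1,3)
    M=np.array(c["mount"]); W=(R.from_rotvec(f["o"]).apply(P@M[:3,:3].T+M[:3,3])+f["p"]).reshape(*d.shape,3)
    W[d==0]=np.nan; return W,f["a"].astype(int),f["p"]
E
python3 - <<'E'
from cloud import *
from scipy.optimize import least_squares
W,a,p=load("w1"); z=W[...,2]; r,g,b=a[...,0],a[...,1],a[...,2]
tb=W[340:350,20:60]; print("table z",np.nanmedian(W[60:90,420:480,2]), "bed z",np.nanmedian(W[130:140,165:175,2]))
red=(r>80)&(g<50)&(b<50); yel=(r>180)&(g>150)&(b<60); blu=(b>120)&(r<80)&(g<130)
near=(abs(W[...,0]-.53)<.18)&(W[...,1]>-.095)&(W[...,1]<.2)
def rect(m,n):
    q=W[m][:,:2]*1000; (c,s,an)=cv2.minAreaRect(q.astype(np.float32)); print(n,len(q),np.round(c,1),np.round(s,1),round(an,2),"zmed",np.median(W[m][:,2]).round(4)); return q
rect(red&near&(W[...,0]<.47)&(z>.05),"tabtop"); rect(yel&near&(z>.04)&(W[...,0]>.48),"plate top")
rect(blu&near&(z>.04)&(W[...,0]<.605),"stop top")
rect(near&(abs(a.max(-1)-a.min(-1))<25)&(z>.046)&(z<.058)&(W[...,0]>.51)&(W[...,0]<.58)&(W[...,1]<.05),"tube top")
L=red&near&(z>.038)&(W[...,0]>.57)&(W[...,1]>.1); q=rect(L,"lever")
dk=near&(abs(z-.012)<.004)&(W[...,1]<-.02)
# left/right bed edges from rows
e=[];f=[]
for row in range(115,250,5):
    m=(abs(z[row]-.012)<.004)&near[row]&(W[row,:,0]<.65); 
    if m.sum()>20: e.append(W[row][m][np.argmin(W[row][m][:,1])][:2]); f.append(W[row][m][np.argmax(W[row][m][:,1])][:2])
e=np.array(e);f=np.array(f)
for k in(e,f):
    pf=np.polyfit(k[:,0],k[:,1],1); k2=k[abs(np.polyval(pf,k[:,0])-k[:,1])<.004]; pf=np.polyfit(k2[:,0],k2[:,1],1); print("edge yaw",pf[0],"y at .5",np.polyval(pf,.5))
# net fit
J=np.array([[0,0],[60,90],[-85,0],[60,0]])
N=np.array([[[525.8,4.2],[591.3,89.3],[445.4,4.4],[591,1.1]],[[525.3,6.2],[590.1,91.4],[440.2,10.9],[586.6,2.6]],[[527.5,3.8],[595.8,89.3],[440.1,7.7],[584.7,1.8]]])
def res(x): c,s=np.cos(x[2]),np.sin(x[2]); return (J@np.array([[c,s],[-s,c]])+x[:2]-N).ravel()
o=least_squares(res,[525,4,0],loss="soft_l1"); print(o.x)
E
```

```text
table z 0.0002628727813202003 bed z 0.012103262138264376
tabtop 404 [447.9   8.8] [58.6  9.6] 87.15 zmed 0.0588
plate top 360 [502.    5.9] [54.1 11.1] 86.8 zmed 0.045
stop top 109 [543.9  43.6] [ 44.2 184.3] 45.03 zmed 0.0456
tube top 1424 [545.4   5.4] [60.1 41. ] 82.83 zmed 0.0521
lever 278 [598.4 139.1] [78.7 12. ] 81.68 zmed 0.045
edge yaw -0.05145187333124056 y at .5 -0.07338949742364492
edge yaw -0.058213112733565046 y at .5 0.14954999056033272
[ 5.26381063e+02  4.16538467e+00 -5.12485497e-02]
```

```bash
cat >> h.py <<'E'
O=np.array([.5265,.0044]); YAW=-.052
def jw(x,y,z): c,s=np.cos(YAW),np.sin(YAW); return np.array([O[0]+(c*x-s*y)/1e3,O[1]+(s*x+c*y)/1e3,z/1e3])
def wj(p): c,s=np.cos(YAW),np.sin(YAW); x,y=(np.array(p[:2])-O)*1e3; return np.round([c*x+s*y,-s*x+c*y,p[2]*1e3],1)
RT=down(np.pi/2+YAW)
E
python3 -c "
from h import *
print(wj(bot.observe()['position'])); plan(jw(36,160,200),RT)"
```

```text
[-49.9  65.2 271.2]
shift(tool,/0.1) [0.713, -0.88, 0.927]
turn frac [0.036, -0.007, 0.01]
```

apply_moves([
  [-1,0.71,-0.88,0.93,0.036,-0.007,0.01],
  [-1,0.71,-0.88,0.93,0.036,-0.007,0.01],
  [-1,0.71,-0.88,0.93,0.036,-0.007,0.01],
  [-1,0.71,-0.88,0.93,0.036,-0.007,0.01],
  [-1,0.71,-0.88,0.93,0.036,-0.007,0.01],
])

```text
t: 3.4
position: [0.57, 0.1634, 0.1991]
orientation: [-1.172, 1.235, 1.174]
force: [-0.2, -0.0, 0.2]
gripper_width: 0.0004
```

```bash
python3 -c "
from h import *
print(wj(bot.observe()['position'])); plan(jw(36,160,120),RT);plan(jw(36,160,32),RT)"
```

```text
[ 35.1 161.  199.1]
shift(tool,/0.1) [0.791, -0.011, -0.009]
turn frac [0.003, -0.001, -0.003]
shift(tool,/0.1) [1.671, -0.013, -0.008]
turn frac [0.003, -0.001, -0.003]
```

apply_moves([
  [-1,0.5,0,0,0,0,0],
  [-1,0.9,0,0,0,0,0],
  [-1,0.9,0,0,0,0,0],
])

```text
t: 3.7
position: [0.5653, 0.1611, 0.1058]
orientation: [-1.17, 1.245, 1.178]
force: [-0.4, -0.2, -0.2]
gripper_width: 0.0005
```

apply_moves([
  [-1,0.4,0,0,0,0,0],
  [-1,0.77,0,0,0,0,0],
  [-1,0.77,0,0,0,0,0],
  [-1,0.77,0,0,0,0,0],
])

```text
t: 4.1
position: [0.5657, 0.1606, 0.0312]
orientation: [-1.17, 1.243, 1.176]
force: [0.3, 1.0, 0.4]
gripper_width: 0.0008
```

```bash
cat > arc.py <<'E'
from h import *; import sys
# args: list of lever angles deg, r, h-extras
hx,hy=float(sys.argv[1]),float(sys.argv[2]); r=float(sys.argv[3])
s=bot.observe(); print(wj(s["position"]),s["force"])
for th in map(float,sys.argv[4:]):
    t=np.radians(th); u=np.array([np.cos(t),np.sin(t)]); n=np.array([-u[1],u[0]])
    h=6.5+hx*abs(n[0])+hy*abs(n[1]); j=np.array([60,90])+r*u+h*n
    print(th,j.round(1),end=" "); plan(jw(j[0],j[1],32))
E
python3 arc.py 8 12.5 66 85 78 70 62 54 46 38 30 22 14 6 0; python3 look.py w2
```

```text
[ 31.  158.   31.2] [0.33984376 0.96776262 0.37052525]
85.0 [ 50.3 157.1] shift(tool,/0.1) [-0.009, -0.192, -0.009]
78.0 [ 57.2 158.1] shift(tool,/0.1) [-0.01, -0.261, 0.001]
70.0 [ 65.4 158.3] shift(tool,/0.1) [-0.011, -0.343, 0.003]
62.0 [ 73.8 157.4] shift(tool,/0.1) [-0.012, -0.428, -0.006]
54.0 [ 82.4 155.3] shift(tool,/0.1) [-0.012, -0.513, -0.027]
46.0 [ 90.8 152. ] shift(tool,/0.1) [-0.013, -0.597, -0.06]
38.0 [ 98.9 147.4] shift(tool,/0.1) [-0.013, -0.678, -0.106]
30.0 [106.5 141.5] shift(tool,/0.1) [-0.014, -0.754, -0.165]
22.0 [113.3 134.3] shift(tool,/0.1) [-0.014, -0.822, -0.237]
14.0 [119.1 125.9] shift(tool,/0.1) [-0.014, -0.88, -0.321]
6.0 [123.6 116.6] shift(tool,/0.1) [-0.014, -0.925, -0.415]
0.0 [126. 109.] shift(tool,/0.1) [-0.014, -0.949, -0.49]
jig [(0.82, [0.5268, 0.0073, -0.0011])]
cam_pivot [(0.95, [0.5921, 0.0918, 0.0297])]
lever_mid []
push_tab []
roller [(0.56, [0.5246, 0.0967, 0.02])]
stop_face []
tube [(0.76, [0.4996, 0.2216, -0.0035])]
```

View pics/w2.png

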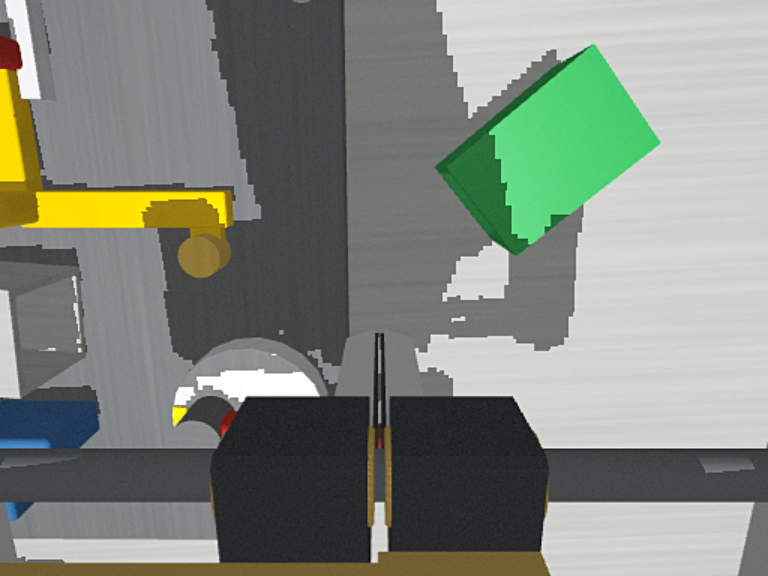

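The fingers are on the robot side of the lever, clear of the disc and the green block. I'll push along the arc now.

apply_moves([
  [-1,0,-0.1,0,0,0,0],
  [-1,0,-0.19,-0.01,0,0,0],
  [-1,0,-0.26,0,0,0,0],
  [-1,0,-0.34,0,0,0,0],
  [-1,0,-0.43,-0.005,0,0,0],
  [-1,0,-0.51,-0.027,0,0,0],
  [-1,0,-0.51,-0.027,0,0,0],
])

```text
t: 5.2
position: [0.6157, 0.1547, 0.0284]
orientation: [-1.169, 1.246, 1.177]
force: [-1.7, 0.3, -0.5]
gripper_width: 0.0006
```

```bash
python3 arc.py 8 12.5 66 54 46 38 30 22 16 10;  python3 - <<'E'
from h import *
for c in ("side","scene"):
    viewer.camera(c); print(c,*[(q,[(k,wj(w)) for k,w in find(c,q)]) for q in ("lever_mid","cam_pivot","tube")])
E
```

```text
[ 81.2 154.8  28.4] [-1.67759494  0.25056632 -0.48499109]
54.0 [ 82.4 155.3] shift(tool,/0.1) [-0.036, -0.011, 0.006]
46.0 [ 90.8 152. ] shift(tool,/0.1) [-0.037, -0.095, -0.028]
38.0 [ 98.9 147.4] shift(tool,/0.1) [-0.037, -0.176, -0.074]
30.0 [106.5 141.5] shift(tool,/0.1) [-0.038, -0.252, -0.133]
22.0 [113.3 134.3] shift(tool,/0.1) [-0.038, -0.32, -0.205]
16.0 [117.7 128.1] shift(tool,/0.1) [-0.038, -0.364, -0.267]
10.0 [121.5 121.4] shift(tool,/0.1) [-0.039, -0.402, -0.334]
side ('lever_mid', [(0.78, array([102.3, 137. ,  36.7])), (0.55, array([21.6,  0.4,  9.7]))]) ('cam_pivot', [(0.55, array([58.7, 90.4, 28.3]))]) ('tube', [(0.87, array([ 118. , -218.1,    1.6])), (0.71, array([20.4,  1.2,  9.7])), (0.66, array([-46.7, 213.3,   3.8]))])
scene ('lever_mid', [(0.69, array([ 99.3, 140.7,  42. ]))]) ('cam_pivot', [(0.95, array([62.1, 86.7, 25.5]))]) ('tube', [(0.59, array([-41.8, 218.4,  -2.6])), (0.58, array([ 119.2, -218.7,   -1.4]))])
```

apply_moves([
  [-1,-0.03,-0.09,-0.03,0,0,0],
  [-1,-0.03,-0.17,-0.07,0,0,0],
  [-1,-0.03,-0.25,-0.13,0,0,0],
  [-1,-0.03,-0.32,-0.2,0,0,0],
  [-1,-0.03,-0.36,-0.27,0,0,0],
  [-1,-0.03,-0.39,-0.31,0,0,0],
  [-1,-0.03,-0.39,-0.31,0,0,0],
])

```text
t: 6.3
position: [0.6554, 0.1216, 0.0327]
orientation: [-1.171, 1.241, 1.173]
force: [0.2, -0.3, 0.3]
gripper_width: 0.0006
```

```bash
python3 arc.py 8 12.5 66 10 5 0;  python3 - <<'E'
from h import *
for c in ("side","scene"):
    a,d=viewer.camera(c); save("l_"+c,a); print(c,*[(q,[(k,wj(w)) for k,w in find(c,q)]) for q in ("lever_mid","cam_pivot")])
    # red lever points in 3D
    m=(a[...,0]>90)&(a[...,1]<60)&(a[...,2]<60)&(d>0)
    P=np.array([wj(world(c,pix(c,u,v,d[v,u]))) for v,u in np.argwhere(m)]); k=(P[:,0]>65)&(P[:,0]<160)&(P[:,1]>70)&(P[:,1]<190)&(P[:,2]>42)&(P[:,2]<50)
    q=P[k]; print(len(q),q[:,:2].mean(0)); l=cv2.fitLine(q[:,:2].astype(np.float32),cv2.DIST_HUBER,0,.01,.01).ravel(); print("lever deg",np.degrees(np.arctan(l[1]/l[0])), "from pivot",np.degrees(np.arctan2(*(q[:,:2].mean(0)-[60,90])[::-1])))
E
```

```text
[122.6 123.7  32.7] [ 0.1729702  -0.28585189  0.28040586]
10.0 [121.5 121.4] shift(tool,/0.1) [0.007, 0.011, -0.024]
5.0 [124.  115.3] shift(tool,/0.1) [0.007, -0.014, -0.084]
0.0 [126. 109.] shift(tool,/0.1) [0.007, -0.034, -0.147]
side ('lever_mid', [(0.71, array([180.7, -44.7,  -0.3])), (0.56, array([129.1, 102.6,  41.9]))]) ('cam_pivot', [(0.86, array([62.2, 91.2, 26.4]))])Traceback (most recent call last):
  File "<stdin>", line 6, in <module>
  File "h.py", line 11, in pix
    c=viewer.get_calibration(cam); return [(u-c["cx"])/c["fx"]*d,(v-c["cy"])/c["fy"]*d,d]
ValueError: time passes only in moves, steps and waits
```

apply_moves([
  [-1,0,-0.01,-0.05,0,0,0],
  [-1,0,-0.02,-0.1,0,0,0],
  [-1,0,-0.02,-0.11,0,0,0],
  [-1,0,-0.02,-0.11,0,0,0],
])

```text
t: 6.85
position: [0.6576, 0.111, 0.0333]
orientation: [-1.173, 1.239, 1.172]
force: [1.0, 2.0, -0.3]
gripper_width: 0.0005
```

```bash
cat > lev.py <<'E'
from h import *; import sys
def lever(c):
    st=bot.observe(); a,d=viewer.camera(c); C=viewer.get_calibration(c); v,u=np.nonzero((a[...,0]>70)&(a[...,1]<60)&(a[...,2]<60)&(d>0)); D=d[v,u]
    P=np.c_[(u-C["cx"])/C["fx"]*D,(v-C["cy"])/C["fy"]*D,D]
    if c=="wrist": M=np.array(C["mount"]); W=R.from_rotvec(st["orientation"]).apply(P@M[:3,:3].T+M[:3,3])+st["position"]
    else: W=R.from_rotvec(np.ravel(C["rvec"])).inv().apply(P-np.ravel(C["tvec"]))
    P=np.array([wj(w) for w in W]); k=(P[:,0]>75)&(P[:,0]<165)&(P[:,1]>60)&(P[:,1]<190)&(P[:,2]>42)&(P[:,2]<50); q=P[k][:,:2]
    if len(q)<5: print(c,"few",len(q)); return a
    l=cv2.fitLine(q.astype(np.float32),cv2.DIST_HUBER,0,.01,.01).ravel(); mm=q.mean(0)
    print(c,len(q),mm.round(1),"deg",np.degrees(np.arctan(l[1]/l[0])).round(1),"from pivot",np.degrees(np.arctan2(mm[1]-90,mm[0]-60)).round(1)); return a
if __name__=="__main__":
    s=bot.observe(); print(s["t"],wj(s["position"]),s["force"])
    for c in sys.argv[1:]: save("lev_%s_%.1f"%(c,s["t"]),lever(c)); print([(k,wj(w)) for k,w in find(c,"lever_mid",s if c=="wrist" else None)])
E
python3 lev.py side scene wrist
```

```text
6.85 [125.4 113.2  33.3] [ 0.96254194  2.00093807 -0.32189853]
side 55 [110.6  91.1] deg 1.4 from pivot 1.2
[(0.73, array([127.3,  93.6,  38.8]))]
scene 7 [146.3  98.7] deg -6.2 from pivot 5.8
[(0.76, array([127. ,  93.1,  38.9]))]
wrist 2523 [103.3  93. ] deg 3.0 from pivot 4.0
[(0.71, array([125.8,  95.4,  38.2])), (0.65, array([61. , 90.6, 30.2]))]
```

Lever is about 3° off. I'll back off and look from above before the last nudge.

apply_moves([
  [-1,0,0,0.2,0,0,0],
  [-1,0,0,0.3,0,0,0],
  [-1,-0.4,0.2,0.3,0,0,0],
  [-1,-0.9,0.7,0.3,0,0,0],
  [-1,-1,1,0.3,0,0,0],
  [-1,-1,1,0.3,0,0,0],
])

```text
t: 7.75
position: [0.555, 0.1471, 0.1364]
orientation: [-1.173, 1.239, 1.176]
force: [0.7, 1.0, 0.5]
gripper_width: 0.0006
```

```bash
python3 lev.py side wrist; ls pics; python3 -c "
import cv2,glob
f=sorted(glob.glob('pics/lev_wrist*'))[-1]; a=cv2.imread(f); cv2.imwrite('pics/v4.png',cv2.resize(a,None,fx=1.5,fy=1.5))"
```

```text
7.75 [ 21.1 144.  136.4] [0.72372871 0.95841655 0.4943717 ]
side 35 [116.3  89.3] deg 3.4 from pivot -0.7
[(0.87, array([127.2,  94. ,  40. ]))]
wrist 135 [82.7 92.6] deg 41.4 from pivot 6.6
[]
d0.png
l_side.png
lev_scene_6.8.png
lev_side_6.8.png
lev_side_7.8.png
lev_wrist_6.8.png
lev_wrist_7.8.png
s0.png
w1.png
w2.png
```

View pics/v4.png

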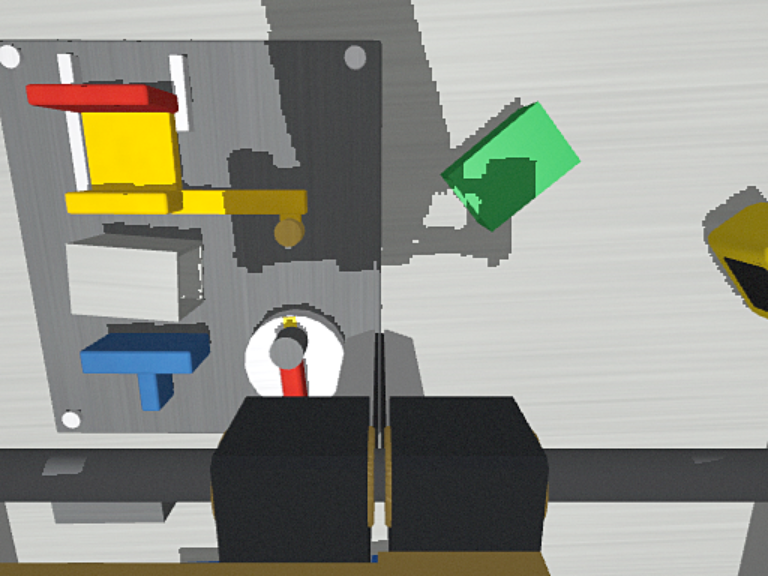

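apply_moves([
  [-1,-0.4,0.2,-0.2,0,0,-0.15],
  [-1,-0.8,0.5,-0.5,0,0,-0.3],
  [-1,-1,0.6,-0.5,0,0,-0.45],
  [-1,-1,0.6,-0.5,0,0,-0.45],
  [-1,-1,0.6,-0.5,0,0,-0.45],
])

```text
t: 8.45
position: [0.499, 0.1005, 0.234]
orientation: [-1.33, 0.98, 0.907]
force: [0.4, 0.3, -0.1]
gripper_width: 0.0002
```

```bash
python3 lev.py side wrist;  python3 -c "
import cv2,glob
a=cv2.imread('pics/lev_wrist_8.3.png') if 0 else cv2.imread(max(glob.glob('pics/lev_wrist*'),key=lambda f:__import__('os').path.getmtime(f))); cv2.imwrite('pics/v5.png',cv2.resize(a,None,fx=1.5,fy=1.5))"
```

```text
8.45 [-32.4  94.6 234. ] [ 0.44894246  0.26761349 -0.08199479]
side 35 [114.8  89.2] deg 4.5 from pivot -0.9
[(0.75, array([128.9,  91.7,  39.5])), (0.31, array([181.2, -45.9,   0.7]))]
wrist 224 [94.5 92.7] deg 6.0 from pivot 4.4
[(0.58, array([120.5,  92.5,  38.4]))]
```

View pics/v5.png

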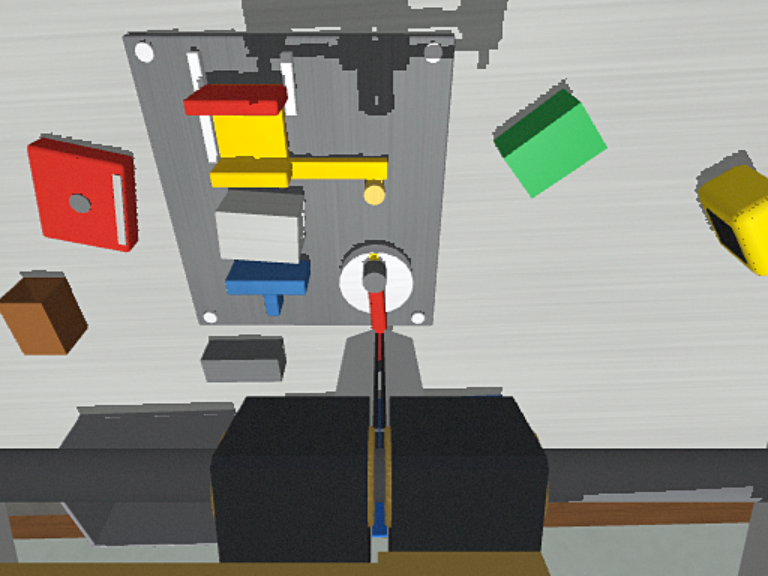

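apply_moves([
  [-1,0,0,-0.4,0,0,0],
  [-1,0,0.1,-0.7,0,0,0],
  [-1,0,0.1,-0.7,0,0,0],
  [-1,0,0.1,-0.7,0,0,0],
])

```text
t: 9.05
position: [0.4879, 0.0289, 0.2298]
orientation: [-1.326, 0.985, 0.904]
force: [0.8, 0.2, -0.0]
gripper_width: 0.0005
```

```bash
python3 lev.py wrist;  python3 -c "
import cv2,glob,os
a=cv2.imread(max(glob.glob('pics/lev_wrist*'),key=os.path.getmtime)); cv2.imwrite('pics/v6.png',cv2.resize(a[120:300,200:400],None,fx=3,fy=3))"
```

```text
9.05 [-39.8  22.5 229.8] [ 0.84022166  0.24154093 -0.00842191]
wrist 361 [110.9  92.7] deg 4.3 from pivot 3.0
[(0.83, array([124.1,  94.5,  36.5]))]
```

View pics/v6.png

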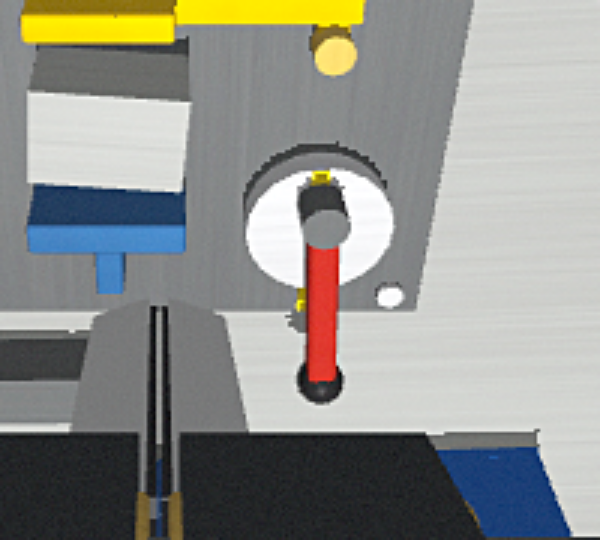

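Yellow line shows just left of the lever (crop ≈(300,300)); lever is ≈+3.5°. The earlier contact geometry (TCP y 113.2) agrees, so contact at TCP y≈109 should give 0°.

```bash
python3 -c "
from h import *
plan(jw(45,100,170),RT)"
```

```text
shift(tool,/0.1) [0.851, -0.591, 0.762]
turn frac [0.001, -0.007, 0.446]
```

apply_moves([
  [-1,0.4,-0.3,0.4,0,0,0.15],
  [-1,0.7,-0.5,0.7,0,-0.007,0.3],
  [-1,0.85,-0.59,0.76,0,-0.007,0.446],
  [-1,0.85,-0.59,0.76,0,-0.007,0.446],
  [-1,0.85,-0.59,0.76,0,-0.007,0.446],
])

```text
t: 9.65
position: [0.5767, 0.1028, 0.1674]
orientation: [-1.172, 1.236, 1.174]
force: [-1.3, 0.2, -0.0]
gripper_width: 0.0009
```

```bash
python3 -c "
from h import *
print(wj(bot.observe()['position']));plan(jw(126,136,110),RT);plan(jw(126,136,32),RT)"
```

```text
[ 45.  100.8 167.4]
shift(tool,/0.1) [0.571, -0.812, 0.351]
turn frac [0.003, -0.002, -0.004]
shift(tool,/0.1) [1.351, -0.815, 0.352]
turn frac [0.003, -0.002, -0.004]
```

apply_moves([
  [-1,0.2,-0.5,0.35,0,0,0],
  [-1,0.57,-0.81,0.36,0,0,0],
  [-1,0.57,-0.81,0.36,0,0,0],
  [-1,0.57,-0.81,0.36,0,0,0],
])

```text
t: 10.05
position: [0.6579, 0.1346, 0.1095]
orientation: [-1.172, 1.238, 1.175]
force: [0.3, 0.0, 0.4]
gripper_width: 0.0003
```

```bash
python3 -c "
from h import *
print(wj(bot.observe()['position']));plan(jw(126,136,32),RT);plan(jw(126,109,32),RT)"
```

```text
[124.5 136.8 109.5]
shift(tool,/0.1) [0.775, -0.019, -0.006]
turn frac [0.004, -0.003, -0.006]
shift(tool,/0.1) [0.775, -0.019, -0.276]
turn frac [0.004, -0.003, -0.006]
```

apply_moves([
  [-1,0.4,-0.02,0,0,0,0],
  [-1,0.77,-0.02,0,0,0,0],
  [-1,0.77,-0.02,0,0,0,0],
  [-1,0.77,-0.02,-0.15,0,0,0],
  [-1,0.77,-0.02,-0.22,0,0,0],
  [-1,0.77,-0.02,-0.25,0,0,0],
  [-1,0.77,-0.02,-0.27,0,0,0],
  [-1,0.77,-0.02,-0.27,0,0,0],
])

```text
t: 10.85
position: [0.6594, 0.108, 0.034]
orientation: [-1.173, 1.234, 1.174]
force: [1.0, 1.6, 1.4]
gripper_width: 0.0006
```

```bash
python3 lev.py wrist side
```

```text
10.85 [127.3 110.3  34. ] [1.00884186 1.57327393 1.43850233]
wrist 2577 [104.3  91.2] deg 0.5 from pivot 1.6
[(0.74, array([123. ,  91.6,  35.7]))]
side 57 [108.5  88.5] deg -0.6 from pivot -1.7
[(0.71, array([128.2,  89. ,  38.1])), (0.36, array([  50.6, -440.1,   -1.4])), (0.2, array([180.1, -46.1,   4.6]))]
```

apply_moves([
  [-1,0,0,-0.013,0,0,0],
  [-1,0,0,-0.013,0,0,0],
  [-1,0,0,-0.013,0,0,0],
])

```text
t: 11.35
position: [0.6585, 0.107, 0.0327]
orientation: [-1.173, 1.236, 1.176]
force: [1.1, 4.0, 1.6]
gripper_width: 0.0006
```

```bash
python3 lev.py wrist
```

```text
11.35 [126.5 109.3  32.7] [1.0920806  4.03983508 1.58988127]
wrist 2557 [103.7  90.6] deg -0.4 from pivot 0.8
[(0.58, array([123.2,  90.6,  37.6]))]
```

apply_moves([
  [-1,0,0,0.2,0,0,0],
  [-1,0,0,0.3,0,0,0],
  [-1,-0.4,0.1,0.3,0,0,0],
  [-1,-0.9,0.6,0.3,0,0,0],
  [-1,-1,1,0.2,0,0,0],
  [-1,-1,1,0.2,0,0,0],
])

```text
t: 12.05
position: [0.5555, 0.1305, 0.1348]
orientation: [-1.173, 1.239, 1.178]
force: [1.2, -0.1, 0.7]
gripper_width: 0.0006
```

apply_moves([
  [-1,-0.4,0.4,-0.4,0,0,-0.15],
  [-1,-0.8,0.7,-0.7,0,0,-0.3],
  [-1,-1,0.8,-1,0,0,-0.45],
  [-1,-1,0.8,-1,0,0,-0.45],
  [-1,-1,0.8,-1,0,0,-0.45],
])

```text
t: 12.55
position: [0.4701, 0.0327, 0.2368]
orientation: [-1.326, 0.982, 0.91]
force: [1.8, 0.8, 0.1]
gripper_width: 0.0004
```

```bash
python3 lev.py wrist;  python3 -c "
import cv2,glob,os
a=cv2.imread(max(glob.glob('pics/lev_wrist*'),key=os.path.getmtime)); cv2.imwrite('pics/v7.png',cv2.resize(a[60:300,130:400],None,fx=2.4,fy=2.4))
from h import *
print(wj(bot.observe()['position']));plan(jw(-125,0,150),RT);plan(jw(-125,0,48),RT)"
```

```text
12.55 [-57.8  25.3 236.8] [1.82680082 0.77857313 0.07564281]
wrist 346 [111.1  89.7] deg 1.3 from pivot -0.4
[(0.58, array([123.7,  90. ,  40.8]))]
[-55.1  27.7 236.2]
shift(tool,/0.1) [0.572, 0.952, -0.272]
turn frac [0.005, -0.003, 0.443]
shift(tool,/0.1) [1.531, 1.3, -0.269]
turn frac [0.005, -0.003, 0.443]
```

View pics/v7.png

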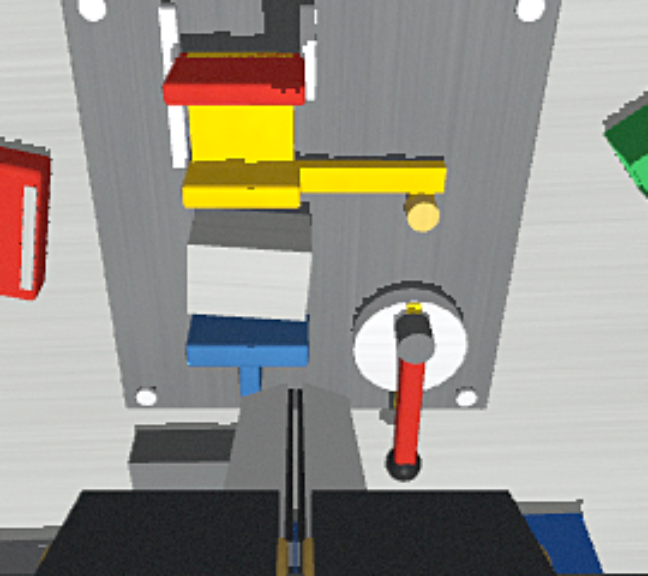

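Lever is at 0±1° and the cam's thin side faces the roller. Next, the slide.

```bash
python3 -c "
from h import *
plan(jw(-118,0,150),RT)"
```

```text
shift(tool,/0.1) [0.596, 0.886, -0.272]
turn frac [0.005, -0.003, 0.443]
```

apply_moves([
  [-1,0.2,0.4,-0.27,0,0,0.15],
  [-1,0.4,0.7,-0.27,0,0,0.3],
  [-1,0.57,0.9,-0.27,0,0,0.443],
  [-1,0.57,0.9,-0.27,0,0,0.443],
  [-1,0.57,0.9,-0.27,0,0,0.443],
])

```text
t: 13.15
position: [0.4075, 0.0109, 0.1511]
orientation: [-1.176, 1.234, 1.172]
force: [0.5, 0.5, -0.3]
gripper_width: 0.0001
```

```bash
python3 -c "
from h import *
print(wj(bot.observe()['position']));plan(jw(-118,0,100),RT);plan(jw(-118,0,42),RT)"
```

```text
[-119.2    0.3  151.1]
shift(tool,/0.1) [0.511, -0.012, -0.001]
turn frac [0.005, -0.005, 0.0]
shift(tool,/0.1) [1.091, -0.012, 0.001]
turn frac [0.005, -0.005, 0.0]
```

apply_moves([
  [-1,0.4,-0.01,0,0,0,0],
  [-1,0.8,-0.01,0,0,0,0],
  [-1,1,-0.01,0,0,0,0],
  [-1,1,-0.01,0,0,0,0],
  [-1,1,-0.01,0,0,0,0],
])

```text
t: 13.65
position: [0.4091, 0.0108, 0.052]
orientation: [-1.178, 1.233, 1.171]
force: [-0.2, 0.6, -0.1]
gripper_width: 0.0007
```

apply_moves([
  [-1,0.1,-0.1,0,0,0,0],
  [-1,0.1,-0.2,0,0,0,0],
  [-1,0.1,-0.28,0,0,0,0],
  [-1,0.1,-0.34,0,0,0,0],
  [-1,0.1,-0.4,0,0,0,0],
  [-1,0.1,-0.45,0,0,0,0],
  [-1,0.1,-0.45,0,0,0,0],
])

```text
t: 14.35
position: [0.4548, 0.0086, 0.0421]
orientation: [-1.178, 1.232, 1.17]
force: [-1.3, 1.2, -0.0]
gripper_width: 0.0002
```

```bash
python3 -c "
from h import *
print(wj(bot.observe()['position']));plan(jw(-53,0,42),RT)"
```

```text
[-71.8   0.4  42.1]
shift(tool,/0.1) [0.001, -0.188, -0.005]
turn frac [0.006, -0.005, 0.004]
```

apply_moves([
  [-1,0,-0.04,0,0,0,0],
  [-1,0,-0.08,0,0,0,0],
  [-1,0,-0.11,0,0,0,0],
  [-1,0,-0.14,0,0,0,0],
  [-1,0,-0.16,0,0,0,0],
  [-1,0,-0.175,0,0,0,0],
  [-1,0,-0.175,0,0,0,0],
])

```text
t: 15.05
position: [0.4709, 0.0077, 0.042]
orientation: [-1.177, 1.234, 1.172]
force: [-4.9, -0.2, 2.8]
gripper_width: 0.0005
```

apply_moves([
  [-1,0,-0.015,0,0,0,0],
  [-1,0,-0.03,0,0,0,0],
  [-1,0,-0.03,0,0,0,0],
])

```text
t: 15.35
position: [0.4709, 0.0076, 0.0419]
orientation: [-1.174, 1.239, 1.176]
force: [-8.1, 1.1, 6.5]
gripper_width: 0.0002
```

```bash
python3 -c "
from h import *
s=bot.observe();print(wj(s['position']),s['force'])"; python3 look.py w8
python3 - <<'E'
from cloud import *
W,a,p=load("w8"); z=W[...,2]; r,g,b=a[...,0],a[...,1],a[...,2]
J=np.stack([W[...,0]-O[0],W[...,1]-O[1]],-1)*1000@np.array([[np.cos(YAW),-np.sin(YAW)],[np.sin(YAW),np.cos(YAW)]])
def rect(m,n):
    q=J[m]; 
    if len(q)<5: print(n,"few"); return
    print(n,len(q),"x",np.percentile(q[:,0],[2,98]).round(1),"y",np.percentile(q[:,1],[2,98]).round(1),cv2.minAreaRect(q.astype(np.float32)))
nr=abs(J[...,1])<45
rect((r>80)&(g<50)&(b<50)&nr&(z>.056)&(J[...,0]<0),"tab"); rect((r>150)&(g>120)&(b<60)&nr&(z>.042)&(J[...,0]>-60),"plate")
rect((abs(a.max(-1)-a.min(-1))<25)&(z>.047)&(z<.058)&(J[...,0]>0)&(J[...,0]<80)&nr,"tube")
E
```

```text
[-55.7   0.3  41.9] [-8.08488688  1.11245402  6.47661553]
jig []
cam_pivot [(0.57, [0.5952, 0.0933, 0.0318])]
lever_mid [(0.74, [0.5655, 0.0009, 0.0132])]
push_tab []
roller [(0.84, [0.5658, 0.0927, 0.0197])]
stop_face [(0.3, [0.5652, 0.002, 0.0152])]
tube [(0.54, [0.5635, 0.0023, 0.0139])]
tab 199 x [-63.4 -45.1] y [-28.8  27.9] ((-54.27513122558594, -0.4104290008544922), (18.61155128479004, 58.066131591796875), 0.07221416383981705)
plate 82 x [-51.8  18.1] y [-0.5  2.7] ((-16.727867126464844, 1.0311884880065918), (70.50560760498047, 3.179410696029663), 0.0739254355430603)
tube 205 x [19.3 32.9] y [-1.7  3.9] ((26.28127670288086, 1.1372572183609009), (15.19457721710205, 5.633309841156006), 0.16900841891765594)
```

apply_moves([
  [-1,0,-0.03,0,0,0,0],
  [-1,0,-0.06,0,0,0,0],
  [-1,0,-0.06,0,0,0,0],
  [-1,0,-0.06,0,0,0,0],
])

```text
t: 16.15
position: [0.4709, 0.0076, 0.0415]
orientation: [-1.169, 1.246, 1.185]
force: [-12.3, 1.4, 10.0]
gripper_width: 0.0003
```

```bash
python3 lev.py side; python3 -c "
from h import *
import glob,os
a=cv2.imread(max(glob.glob('pics/lev_side*'),key=os.path.getmtime)); cv2.imwrite('pics/v8.png',cv2.resize(a[150:260,170:330],None,fx=4.5,fy=4.5,interpolation=2))"
```

```text
16.15 [-55.7   0.3  41.5] [-12.28791164   1.35053801   9.98002121]
side 34 [115.4  86.1] deg 0.8 from pivot -4.0
[(0.76, array([130.1,  89.1,  39.7])), (0.55, array([181.8, -46.3,   2.2])), (0.4, array([-167.1,  396. ,   -0.8]))]
```

View pics/v8.png

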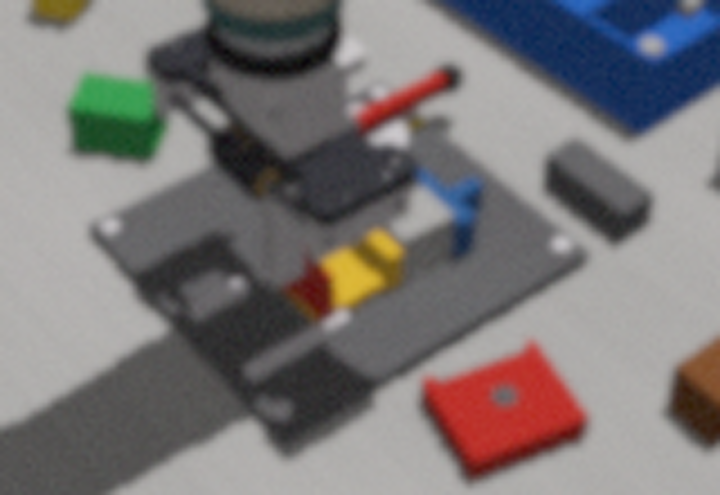

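The tube now sits between pusher and stop (≈(430,225)), and the slide held still as force rose from 5 to 12 N. I'll withdraw and inspect.

apply_moves([
  [-1,0,0.1,0,0,0,0],
  [-1,0,0.3,0,0,0,0],
  [-1,-0.3,0.4,0,0,0,0],
  [-1,-0.8,0.5,0,0,0,0],
  [-1,-1,0.5,0,0,0,0],
  [-1,-1,0.5,0,0,0,0],
])

```text
t: 16.85
position: [0.427, 0.0105, 0.1455]
orientation: [-1.174, 1.237, 1.177]
force: [0.4, -0.2, -0.1]
gripper_width: 0.0004
```

apply_moves([
  [-1,-0.5,-0.2,0.1,0,0,-0.15],
  [-1,-0.9,-0.4,0.3,0,0,-0.3],
  [-1,-0.9,-0.6,0.4,0,0,-0.45],
  [-1,-0.9,-0.6,0.4,0,0,-0.45],
  [-1,-0.9,-0.6,0.4,0,0,-0.45],
])

```text
t: 17.35
position: [0.4886, 0.0479, 0.2341]
orientation: [-1.329, 0.981, 0.915]
force: [0.8, 0.1, -0.4]
gripper_width: 0.0003
```

```bash
python3 lev.py wrist; python3 look.py w9
python3 - <<'E'
from cloud import *
W,a,p=load("w9"); z=W[...,2]; r,g,b=a[...,0],a[...,1],a[...,2]
J=np.stack([W[...,0]-O[0],W[...,1]-O[1]],-1)*1000@np.array([[np.cos(YAW),-np.sin(YAW)],[np.sin(YAW),np.cos(YAW)]])
def rect(m,n):
    q=J[m]; 
    print(n,len(q),"x",np.percentile(q[:,0],[2,98]).round(1),"y",np.percentile(q[:,1],[2,98]).round(1),cv2.minAreaRect(q.astype(np.float32)))
nr=abs(J[...,1])<45
rect((r>80)&(g<50)&(b<50)&nr&(z>.057)&(J[...,0]<0),"tab"); rect((r>150)&(g>120)&(b<60)&nr&(z>.042)&(J[...,0]>-60),"plate")
rect((abs(a.max(-1)-a.min(-1))<25)&(z>.050)&(z<.055)&(J[...,0]>0)&(J[...,0]<80)&nr,"tube")
cv2.imwrite("pics/v9.png",cv2.resize(a[60:300,130:420,::-1].astype(np.uint8),None,fx=2.4,fy=2.4))
E
```

```text
17.35 [-40.1  41.5 234.1] [ 0.76769749  0.05238923 -0.37682496]
wrist 370 [110.7  89.7] deg 1.0 from pivot -0.3
[(0.81, array([126.9,  87.7,  38.6]))]
jig [(0.91, [0.527, 0.0064, -0.0007])]
cam_pivot []
lever_mid [(0.76, [0.6541, 0.0883, 0.0374])]
push_tab [(0.96, [0.4778, 0.0073, 0.0494])]
roller [(0.85, [0.5648, 0.0942, 0.0234])]
stop_face [(0.91, [0.5858, 0.0006, 0.0314])]
tube [(0.89, [0.4978, 0.2231, -0.0006]), (0.84, [0.6312, -0.2148, 0.001]), (0.78, [0.5632, 0.0008, 0.0096])]
tab 112 x [-46.4 -37. ] y [-28.8  29.5] ((-41.73040771484375, -0.03337669372558594), (59.08852005004883, 9.527557373046875), 89.90509033203125)
plate 414 x [ 7.1 17.9] y [-26.4  26.1] ((12.3922119140625, -0.2501373291015625), (54.78723907470703, 11.42407512664795), 89.69709777832031)
tube 1473 x [20.1 59.2] y [-26.1  31.5] ((39.90699768066406, 2.360851287841797), (60.0396614074707, 41.36415100097656), 87.40252685546875)
```

View pics/v9.png

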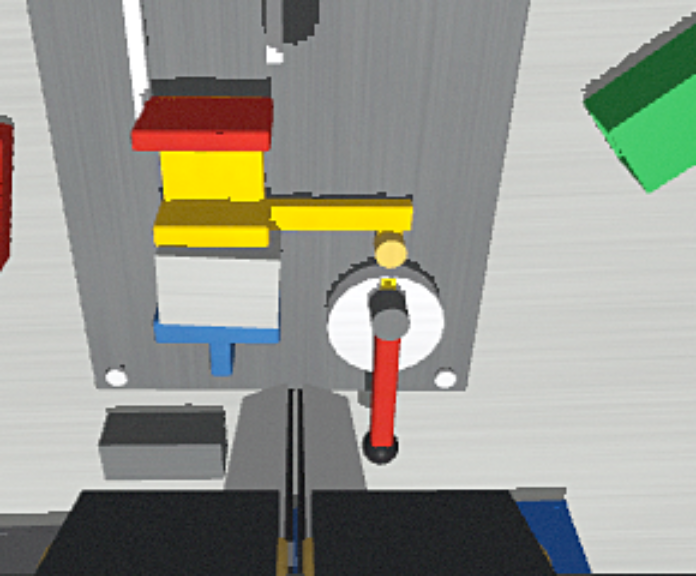

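The tube is still skewed 2.6°: its +y end leads, and slide travel is ≈38 mm. The roller shows a ≈4 mm gap to the cam, so the cam isn't blocking; 12 N was simply not enough to square the tube. I'll push harder.

```bash
python3 -c "
from h import *
plan(jw(-88,0,140),RT)"
```

```text
shift(tool,/0.1) [0.727, 0.782, -0.406]
turn frac [0.006, -0.003, 0.442]
```

apply_moves([
  [-1,0.2,0.4,-0.3,0,0,0.15],
  [-1,0.5,0.6,-0.4,0,0,0.3],
  [-1,0.73,0.78,-0.41,0,0,0.442],
  [-1,0.73,0.78,-0.41,0,0,0.442],
  [-1,0.73,0.78,-0.41,0,0,0.442],
])

```text
t: 18.35
position: [0.4389, 0.0084, 0.1396]
orientation: [-1.176, 1.234, 1.171]
force: [-0.1, 0.6, 0.1]
gripper_width: 0.0005
```

apply_moves([
  [-1,0.4,0,0,0,0,0],
  [-1,0.8,0,0,0,0,0],
  [-1,1,0,0,0,0,0],
  [-1,1,0,0,0,0,0],
  [-1,1,0,0,0,0,0],
])

```text
t: 18.85
position: [0.4395, 0.0084, 0.0414]
orientation: [-1.178, 1.231, 1.17]
force: [-0.4, 0.4, 0.5]
gripper_width: 0.0006
```

```bash
python3 -c "
from h import *
print(wj(bot.observe()['position']));plan(jw(-55,0,35),RT)"
```

```text
[-87.1  -0.5  41.4]
shift(tool,/0.1) [0.065, -0.321, 0.004]
turn frac [0.006, -0.004, 0.004]
```

apply_moves([
  [-1,0.05,-0.2,0,0,0,0],
  [-1,0.05,-0.3,0,0,0,0],
  [-1,0.05,-0.33,0,0,0,0],
  [-1,0.05,-0.36,0,0,0,0],
  [-1,0.05,-0.39,0,0,0,0],
  [-1,0.05,-0.42,0,0,0,0],
  [-1,0.05,-0.44,0,0,0,0],
  [-1,0.05,-0.44,0,0,0,0],
])

```text
t: 19.65
position: [0.4709, 0.007, 0.0371]
orientation: [-1.168, 1.247, 1.187]
force: [-18.0, 2.2, 15.2]
gripper_width: 0.0002
```

```bash
python3 -c "
from h import *
s=bot.observe();print(wj(s['position']),s['force'],s['joints'])"
```

```text
[-55.6  -0.3  37.1] [-18.01399759   2.24600226  15.23874599] [-0.12313791  0.67683763  0.07038743  2.12704588 -0.12187864  0.36001657
  1.57057919]
```

Run:
```python
from cloud import *
W,a,p=load("w9"); z=W[...,2]*1000
J=np.stack([W[...,0]-O[0],W[...,1]-O[1]],-1)*1000@np.array([[np.cos(YAW),-np.sin(YAW)],[np.sin(YAW),np.cos(YAW)]])
x,y=J[...,0],J[...,1]; sat=a.max(-1)-a.min(-1)
m=(sat<25)&(abs(z-52)<1.2)&(x>0)&(x<80)&(abs(y)<45)
for lo in range(-26,32,6):
    k=m&(y>=lo)&(y<lo+6)
    print(lo+3,"tube x",x[k].min().round(1),x[k].max().round(1), end=" | ")
    k=(a[...,0]>150)&(a[...,2]<60)&(abs(z-45)<1.2)&(y>=lo)&(y<lo+6)&(x>-5)&(x<30)
    if k.any(): print("plate",x[k].min().round(1),x[k].max().round(1),end=" | ")
    k=(sat>60)&(a[...,2]>a[...,0]+40)&(abs(z-46)<1.2)&(y>=lo)&(y<lo+6)&(x>50)&(x<75)
    if k.any(): print("stop",x[k].min().round(1),x[k].max().round(1),end="")
    print()
for n,k in (("disc",(sat<25)&(a.min(-1)>150)&(abs(z-28)<1)&(abs(y-90)<40)&(x>30)&(x<120)),("roller",(a[...,0]>120)&(sat>50)&(abs(z-28)<1.2)&(abs(y-90)<12)&(x>15)&(x<50))):
    if k.any(): print(n,k.sum(),x[k].min(),x[k].max(),y[k].min(),y[k].max())
```

```text
-23 tube x 19.0 58.3 | plate 7.4 16.8 | stop 63.5 74.8
-17 tube x 18.3 58.1 | plate 7.6 16.7 | stop 63.8 74.7
-11 tube x 19.6 60.1 | plate 7.0 18.0 | stop 65.0 74.8
-5 tube x 18.9 59.4 | plate 6.7 18.0 | stop 64.8 74.9
1 tube x 19.5 60.0 | plate 6.7 18.0 | stop 64.9 74.8
7 tube x 20.0 60.0 | plate 7.0 18.1 | stop 65.0 74.6
13 tube x 20.0 59.7 | plate 7.2 18.1 | stop 65.1 74.9
19 tube x 20.7 61.4 | plate 7.0 17.9 | stop 66.2 74.7
25 tube x 21.0 61.6 | plate 7.1 17.5 | stop 66.3 74.3
31 tube x 21.0 61.6 | stop 66.3 74.7
disc 613 44.660810241006075 105.82806795573737 58.35406479952011 121.3507951504319
roller 117 23.16338594608913 49.06639483057849 81.79296532770968 96.88279620285165
```

```bash
python3 - <<'E'
from cloud import *
for n in ("w1","w9"):
    W,a,p=load(n); z=W[...,2]*1000
    J=np.stack([W[...,0]-O[0],W[...,1]-O[1]],-1)*1000@np.array([[np.cos(YAW),-np.sin(YAW)],[np.sin(YAW),np.cos(YAW)]])
    x,y=J[...,0],J[...,1]; yl=(a[...,0]>110)&(a[...,2]<70)&(a[...,1]>80)
    for lo in range(20,100,10):
        k=yl&(abs(z-23)<1.5)&(y>=lo)&(y<lo+10)&(abs(x)<60)
        if k.any(): print(n,lo,k.sum(),x[k].min().round(1),x[k].max().round(1))
    k=yl&(abs(z-45)<1.2)&(abs(y)<30)&(abs(x)<60); print("plate",x[k].min(),x[k].max())
E
python3 -c "
from h import *
import cv2
a=cv2.imread('pics/v9.png'); cv2.imwrite('pics/v10.png',cv2.resize(a[90:360,120:450],None,fx=2.4,fy=2.2,interpolation=2))"
```

```text
w1 20 99 -59.8 -17.7
w1 30 66 -30.3 -16.5
w1 40 83 -30.6 -16.5
w1 50 69 -30.8 -16.8
w1 60 78 -29.9 -17.1
w1 70 62 -30.2 -17.4
w1 80 77 -30.3 -17.7
w1 90 69 -30.5 -11.3
plate -30.439384395534663 -18.78313579333949
w9 20 115 -21.9 20.1
w9 30 91 6.6 20.5
w9 40 83 6.0 20.5
w9 50 77 6.7 20.1
w9 60 85 6.7 20.2
w9 70 81 6.5 20.4
w9 80 90 6.8 29.5
w9 90 80 6.4 24.4
plate 6.166958375577631 18.123481386167402
```

View pics/v10.png

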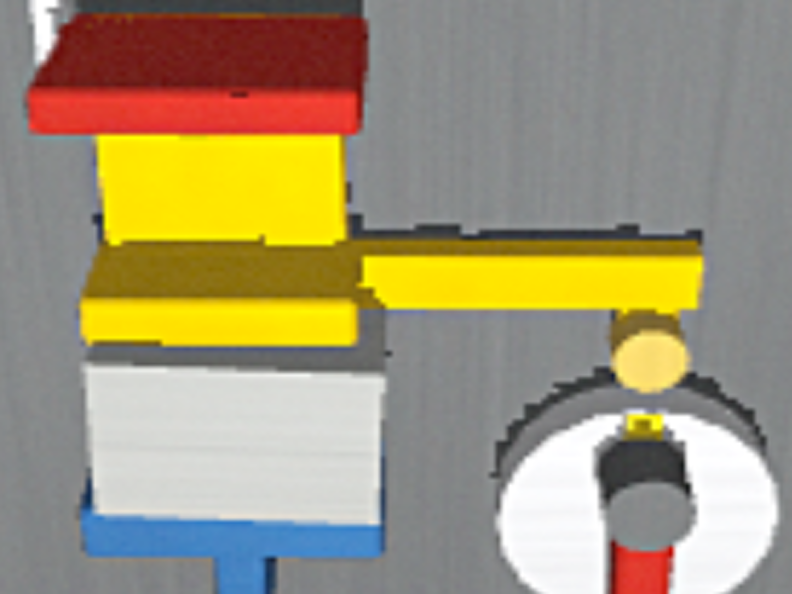

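The tube's rear face is bearing on both the pusher plate and the roller arm, whose front stands 2 mm further forward. It is jammed at one stop corner. I'll try a firmer push first.

apply_moves([
  [-1,-0.05,-0.12,0,0,0,0],
  [-1,-0.05,-0.16,0,0,0,0],
  [-1,-0.05,-0.16,0,0,0,0],
  [-1,-0.05,-0.16,0,0,0,0],
  [-1,-0.05,-0.16,0,0,0,0],
  [-1,-0.05,-0.16,0,0,0,0],
])

```text
t: 20.25
position: [0.4707, 0.0069, 0.0414]
orientation: [-1.154, 1.268, 1.208]
force: [-21.9, 2.0, 10.3]
gripper_width: 0.0002
```

Run:
```python
from cloud import *
W,a,p=load("w9"); z=W[...,2]*1000
J=np.stack([W[...,0]-O[0],W[...,1]-O[1]],-1)*1000@np.array([[np.cos(YAW),-np.sin(YAW)],[np.sin(YAW),np.cos(YAW)]])
k=(a[...,0]>150)&(a[...,2]<60)&(abs(J[...,1])<20)&(J[...,0]>-33)&(J[...,0]<2)&(a[...,1]>120); print(np.percentile(z[k],[5,50,95]))
```

```text
[22.03351855 23.25823426 24.32962054]
```

apply_moves([
  [-1,0,0.2,0,0,0,0],
  [-1,0,0.3,0,0,0,0],
  [-1,-0.4,0.3,0,0,0,0],
  [-1,-0.8,0.3,0,0,0,0],
  [-1,-0.8,0.3,0,0,0,0],
])

```text
t: 20.75
position: [0.4498, 0.0085, 0.1277]
orientation: [-1.16, 1.257, 1.199]
force: [1.5, 0.3, 0.1]
gripper_width: 0.0004
```

```bash
python3 -c "
from h import *
print(wj(bot.observe()['position']));plan(jw(-14,0,115),RT)"
```

```text
[-7.680e+01  1.000e-01  1.277e+02]
shift(tool,/0.1) [0.106, -0.632, -0.005]
turn frac [0.007, -0.003, -0.044]
```

apply_moves([
  [-1,0.1,-0.4,0,0.007,-0.003,-0.044],
  [-1,0.1,-0.63,0,0.007,-0.003,-0.044],
  [-1,0.1,-0.63,0,0.007,-0.003,-0.044],
  [-1,0.1,-0.63,0,0.007,-0.003,-0.044],
])

```text
t: 21.15
position: [0.5122, 0.0056, 0.1156]
orientation: [-1.171, 1.233, 1.17]
force: [0.2, -0.1, 0.5]
gripper_width: 0.0004
```

```bash
python3 -c "
from h import *
print(wj(bot.observe()['position']));plan(jw(-14,0,42),RT);plan(jw(-50,0,42),RT)"
```

```text
[-14.3   0.4 115.6]
shift(tool,/0.1) [0.736, -0.003, -0.004]
turn frac [0.0, -0.0, 0.0]
shift(tool,/0.1) [0.736, 0.357, -0.004]
turn frac [0.0, -0.0, 0.0]
```

apply_moves([
  [-1,0.4,0,0,0,0,0],
  [-1,0.73,0,0,0,0,0],
  [-1,0.73,0,0,0,0,0],
  [-1,0.73,0.1,0,0,0,0],
  [-1,0.73,0.2,0,0,0,0],
  [-1,0.73,0.3,0,0,0,0],
  [-1,0.73,0.35,0,0,0,0],
  [-1,0.73,0.35,0,0,0,0],
])

```text
t: 21.95
position: [0.4762, 0.0075, 0.0435]
orientation: [-1.171, 1.233, 1.171]
force: [0.7, -0.6, 0.7]
gripper_width: 0.0005
```

apply_moves([
  [-1,0,-0.1,0,0,0,0],
  [-1,-0.3,-0.12,0,0,0,0],
  [-1,-0.8,-0.12,0,0,0,0],
  [-1,-0.8,-0.12,0,0,0,0],
])

```text
t: 22.35
position: [0.4925, 0.0068, 0.1281]
orientation: [-1.175, 1.226, 1.164]
force: [0.4, -0.8, 0.3]
gripper_width: 0.0004
```

```bash
cat > meas.py <<'E'
from cloud import *
import subprocess
def run(n):
    W,a,p=load(n); z=W[...,2]*1000; r,g,b=a[...,0],a[...,1],a[...,2]; sat=a.max(-1)-a.min(-1)
    J=np.stack([W[...,0]-O[0],W[...,1]-O[1]],-1)*1000@np.array([[np.cos(YAW),-np.sin(YAW)],[np.sin(YAW),np.cos(YAW)]]); x,y=J[...,0],J[...,1]
    k=(r>80)&(g<50)&(b<50)&(abs(y)<40)&(z>57)&(x<0); print("tab",k.sum(), (x[k].mean()+80).round(1) if k.any() else "")
    k=(r>110)&(g>80)&(b<70)&(abs(z-23)<1.5)&(y>35)&(y<75)&(abs(x)<60); 
    if k.any(): print("arm front",np.percentile(x[k],97).round(1))
    k=(r>110)&(g>80)&(b<70)&(abs(z-45)<1.2)&(abs(y)<28)&(abs(x)<60)
    if k.any(): print("plate front",np.percentile(x[k],98).round(1))
    m=(sat<25)&(abs(z-52)<1.3)&(x>0)&(x<90)&(abs(y)<45); q=J[m]
    if m.sum()>100: print("tube",m.sum(),cv2.minAreaRect(q.astype(np.float32)))
    f=[];e=[]
    for lo in range(-30,34,4):
        k=m&(y>=lo)&(y<lo+4)
        if k.sum()>12: e.append((lo+2,x[k].min()));f.append((lo+2,x[k].max()))
    for n,h in(("rear",e),("front",f)):
        if len(h)>4: h=np.array(h); t=np.polyfit(h[:,0],h[:,1],1); print(n,"slope deg",np.degrees(t[0]).round(2),"x0",t[1].round(1))
run(sys.argv[1])
E
python3 -c "
from h import *
s=bot.observe();print(wj(s['position'])); a,d=viewer.camera('wrist'); np.savez('w10',d=d,a=a,p=s['position'],o=s['orientation'])
plan(jw(-118,0,115),RT)"; python3 meas.py w9; python3 meas.py w10
```

```text
[-34.1   0.7 128.1]
shift(tool,/0.1) [0.105, 0.823, -0.007]
turn frac [0.0, 0.001, 0.007]
tab 115 37.2
arm front 19.8
plate front 18.0
tube 1388 ((39.880680084228516, 2.424009323120117), (60.03965759277344, 41.36415100097656), 87.41773986816406)
rear slope deg 0.81 x0 20.1
front slope deg 4.05 x0 59.3
tab 947 14.9
arm front -3.5
plate front -6.3
```

apply_moves([
  [-1,0.05,0.4,0,0,0,0],
  [-1,0.1,0.74,0,0,0,0.007],
  [-1,0.1,0.74,0,0,0,0.007],
  [-1,0.1,0.74,0,0,0,0.007],
])

```text
t: 22.8
position: [0.4166, 0.0109, 0.1149]
orientation: [-1.17, 1.234, 1.172]
force: [-0.2, -0.7, -0.1]
gripper_width: 0.0006
```

apply_moves([
  [-1,0.4,0,0,0,0,0],
  [-1,0.78,0,0,0,0,0],
  [-1,0.78,0,0,0,0,0],
  [-1,0.78,0,0,0,0,0],
])

```text
t: 23.2
position: [0.4169, 0.0106, 0.0351]
orientation: [-1.17, 1.236, 1.173]
force: [-0.2, 0.1, 0.9]
gripper_width: 0.0004
```

```bash
python3 -c "
from h import *
s=bot.observe();print(wj(s['position']));plan(jw(-65,0,42),RT)"
```

```text
[-109.8    0.5   35.1]
shift(tool,/0.1) [-0.07, -0.447, -0.005]
turn frac [-0.0, -0.001, -0.004]
```

apply_moves([
  [-1,-0.05,-0.1,0,0,0,0],
  [-1,-0.05,-0.45,0,0,0,0],
  [-1,-0.05,-0.4,0,0,0,0],
  [-1,-0.05,-0.2,0,0,0,0],
  [-1,-0.4,-0.1,0,0,0,0],
  [-1,-0.9,-0.1,0,0,0,0],
])

```text
t: 23.8
position: [0.4232, 0.0099, 0.1245]
orientation: [-1.167, 1.242, 1.177]
force: [0.7, 0.8, 1.0]
gripper_width: 0.0004
```

apply_moves([
  [-1,-0.4,-0.3,0.1,0,0,-0.15],
  [-1,-0.9,-0.6,0.3,0,0,-0.3],
  [-1,-1,-0.8,0.4,0,0,-0.45],
  [-1,-1,-0.8,0.4,0,0,-0.45],
  [-1,-1,-0.8,0.4,0,0,-0.45],
])

```text
t: 24.3
position: [0.5048, 0.046, 0.2231]
orientation: [-1.322, 0.986, 0.915]
force: [-0.2, 0.6, 0.0]
gripper_width: 0.0004
```

```bash
python3 -c "
from h import *
s=bot.observe();print(wj(s['position'])); a,d=viewer.camera('wrist'); np.savez('w11',d=d,a=a,p=s['position'],o=s['orientation'])
plan(jw(-88,0,140),RT)"; python3 meas.py w11
```

```text
[-23.9  40.4 223.1]
shift(tool,/0.1) [0.566, 0.881, -0.395]
turn frac [-0.001, -0.003, 0.432]
tab 140 37.7
arm front 19.7
plate front 17.6
tube 1508 ((40.18510818481445, 2.2656097412109375), (59.88943862915039, 40.9505500793457), 88.54253387451172)
rear slope deg 0.6 x0 20.2
front slope deg 1.97 x0 59.6
```

The tap squared the tube from 2.6° to 1.5° skew. I'll repeat with a slightly faster tap.

```bash
python3 -c "
from h import *
plan(jw(-14,0,125),RT)"
```

```text
shift(tool,/0.1) [0.954, 0.233, -0.394]
turn frac [-0.001, -0.003, 0.432]
```

apply_moves([
  [-1,0.4,0.1,-0.3,0,0,0.15],
  [-1,0.8,0.2,-0.39,0,0,0.3],
  [-1,0.95,0.23,-0.39,0,0,0.432],
  [-1,0.95,0.23,-0.39,0,0,0.432],
])

```text
t: 24.75
position: [0.5137, 0.0029, 0.1214]
orientation: [-1.167, 1.243, 1.17]
force: [-1.1, 0.4, 0.5]
gripper_width: 0.0004
```

```bash
python3 -c "
from h import *
print(wj(bot.observe()['position']));plan(jw(-14,0,42),RT)"
```

```text
[-12.7  -2.2 121.4]
shift(tool,/0.1) [0.794, 0.008, 0.026]
turn frac [-0.006, -0.006, -0.008]
```

apply_moves([
  [-1,0.4,0,0.02,0,0,0],
  [-1,0.79,0.01,0.02,0,0,0],
  [-1,0.79,0.01,0.02,0,0,0],
  [-1,0.79,0.15,0.02,0,0,0],
  [-1,0.79,0.28,0.02,0,0,0],
  [-1,0.79,0.4,0.02,0,0,0],
  [-1,0.79,0.4,0.02,0,0,0],
])

```text
t: 25.45
position: [0.4723, 0.0066, 0.0446]
orientation: [-1.167, 1.243, 1.169]
force: [0.4, 0.3, 0.5]
gripper_width: 0.0004
```

apply_moves([
  [-1,0,-0.1,0,0,0,0],
  [-1,-0.4,-0.1,0,0,0,0],
  [-1,-0.8,0.1,0,0,0,0],
  [-1,-0.8,0.5,0,0,0,0],
  [-1,-0.8,0.64,0,0,0,0],
  [-1,-0.8,0.64,0,0,0,0],
])

```text
t: 26.05
position: [0.4079, 0.0108, 0.1261]
orientation: [-1.166, 1.242, 1.17]
force: [0.6, 0.6, -1.1]
gripper_width: 0.0006
```

```bash
python3 -c "
from h import *
print(wj(bot.observe()['position']));plan(jw(-116,0,42),RT)"
```

```text
[-118.7    0.2  126.1]
shift(tool,/0.1) [0.84, -0.032, 0.0]
turn frac [-0.007, -0.004, -0.007]
```

apply_moves([
  [-1,0.4,-0.03,0,0,0,0],
  [-1,0.84,-0.03,0,0,0,0],
  [-1,0.84,-0.03,0,0,0,0],
  [-1,0.84,-0.03,0,0,0,0],
])

```text
t: 26.45
position: [0.4112, 0.01, 0.042]
orientation: [-1.165, 1.243, 1.17]
force: [0.8, -0.7, 1.2]
gripper_width: 0.0004
```

```bash
python3 -c "
from h import *
print(wj(bot.observe()['position']));plan(jw(-64,0,42),RT)"
```

```text
[-115.4   -0.4   42. ]
shift(tool,/0.1) [-0.004, -0.514, 0.008]
turn frac [-0.008, -0.004, -0.009]
```

apply_moves([
  [-1,0,-0.1,0,0,0,0],
  [-1,0,-0.52,0,0,0,0],
  [-1,0,-0.46,0,0,0,0],
  [-1,0,-0.2,0,0,0,0],
  [-1,-0.4,-0.1,0,0,0,0],
  [-1,-0.9,-0.1,0,0,0,0],
])

```text
t: 27.05
position: [0.4192, 0.0097, 0.1336]
orientation: [-1.162, 1.246, 1.172]
force: [1.6, 0.7, -0.2]
gripper_width: 0.0004
```

apply_moves([
  [-1,-0.4,-0.3,0.1,0,0,-0.15],
  [-1,-0.9,-0.6,0.3,0,0,-0.3],
  [-1,-1,-0.8,0.4,0,0,-0.45],
  [-1,-1,-0.8,0.4,0,0,-0.45],
  [-1,-1,-0.8,0.4,0,0,-0.45],
])

```text
t: 27.55
position: [0.5016, 0.0455, 0.2336]
orientation: [-1.319, 0.988, 0.909]
force: [-0.3, 0.3, -0.5]
gripper_width: 0.0003
```

```bash
python3 -c "
from h import *
s=bot.observe();print(wj(s['position'])); a,d=viewer.camera('wrist'); np.savez('w12',d=d,a=a,p=s['position'],o=s['orientation']); save('w12',a)
plan(jw(-88,0,140),RT); plan(jw(-14,0,125),RT)"; python3 meas.py w12
```

```text
[-27.   39.8 233.6]
shift(tool,/0.1) [0.672, 0.882, -0.392]
turn frac [-0.008, -0.004, 0.434]
shift(tool,/0.1) [1.061, 0.235, -0.386]
turn frac [-0.008, -0.004, 0.434]
tab 114 37.0
arm front 19.6
plate front 17.6
tube 1468 ((40.192237854003906, 2.230358123779297), (60.01529312133789, 40.701393127441406), 88.23922729492188)
rear slope deg 1.54 x0 20.3
front slope deg 1.57 x0 59.8
```

apply_moves([
  [-1,0.3,0.5,-0.3,0,0,0.15],
  [-1,0.6,0.8,-0.39,0,0,0.3],
  [-1,0.75,0.85,-0.39,0,0,0.434],
  [-1,0.75,0.85,-0.39,0,0,0.434],
])

```text
t: 28.0
position: [0.4442, 0.0064, 0.1304]
orientation: [-1.162, 1.247, 1.166]
force: [0.1, -0.9, -0.0]
gripper_width: 0.0006
```

```bash
python3 -c "
from h import *
print(wj(bot.observe()['position']));plan(jw(-85,0,32),RT)"
```

```text
[-82.2  -2.3 130.4]
shift(tool,/0.1) [0.984, 0.021, 0.027]
turn frac [-0.014, -0.005, -0.009]
```

apply_moves([
  [-1,0.4,0.02,0.02,-0.014,0,-0.009],
  [-1,0.8,0.02,0.02,-0.014,0,-0.009],
  [-1,0.98,0.02,0.02,-0.014,0,-0.009],
  [-1,0.98,-0.15,0.02,-0.014,0,-0.009],
  [-1,0.98,-0.25,0.02,-0.014,0,-0.009],
  [-1,0.98,-0.29,0.02,-0.014,0,-0.009],
  [-1,0.98,-0.33,0.02,-0.014,0,-0.009],
  [-1,0.98,-0.33,0.02,-0.014,0,-0.009],
])

```text
t: 28.8
position: [0.4709, 0.0057, 0.0326]
orientation: [-1.168, 1.243, 1.175]
force: [-9.2, -1.7, 5.6]
gripper_width: 0.0008
```

```bash
python3 -c "
from h import *
s=bot.observe();print(wj(s['position']),s['force'],(RT.inv()*R.from_rotvec(s['orientation'])).as_rotvec())"
```

```text
[-55.6  -1.5  32.6] [-9.24033372 -1.69617051  5.61896036] [0.00093519 0.00379814 0.00927395]
```

apply_moves([
  [-1,0,0.1,0,0,0,0],
  [-1,0,0.25,0,0,0,0],
  [-1,-0.3,0.3,0,0,0,0],
  [-1,-0.9,0.2,0.2,0,0,0],
  [-1,-1,0,0.3,0,0,0],
  [-1,-1,0,0.3,0,0,0],
])

```text
t: 29.4
position: [0.4794, 0.0384, 0.1367]
orientation: [-1.175, 1.231, 1.17]
force: [1.1, 0.4, 0.0]
gripper_width: 0.0002
```

apply_moves([
  [-1,-0.5,-0.2,0.3,0,0,-0.15],
  [-1,-0.9,-0.3,0.7,0,0,-0.15],
  [-1,-1,-0.3,0.7,0,0,-0.15],
  [-1,-1,-0.3,0.7,0,0,-0.15],
  [-1,-1,-0.3,0.7,0,0,-0.15],
])

```text
t: 29.9
position: [0.5117, 0.1069, 0.2367]
orientation: [-1.231, 1.145, 1.083]
force: [-0.7, -1.2, -0.8]
gripper_width: 0.0004
```

```bash
python3 -c "
from h import *
s=bot.observe();print(wj(s['position'])); a,d=viewer.camera('wrist'); np.savez('w13',d=d,a=a,p=s['position'],o=s['orientation']); save('w13',a)
plan(jw(-14,0,125),RT)"; python3 meas.py w13; python3 -c "
import cv2
a=cv2.imread('pics/w13.png'); cv2.imwrite('pics/v13.png',cv2.resize(a[50:290,60:330],None,fx=2.9,fy=2.5,interpolation=2))"
```

```text
[-20.1 101.6 236.7]
shift(tool,/0.1) [1.111, 0.068, -1.007]
turn frac [0.002, -0.002, 0.152]
tab 106 38.3
arm front 20.7
plate front 18.3
tube 1474 ((40.19826126098633, 2.3315067291259766), (60.24520492553711, 41.02796936035156), 88.76763153076172)
rear slope deg 1.11 x0 20.4
front slope deg 1.4 x0 59.8
```

View pics/v13.png

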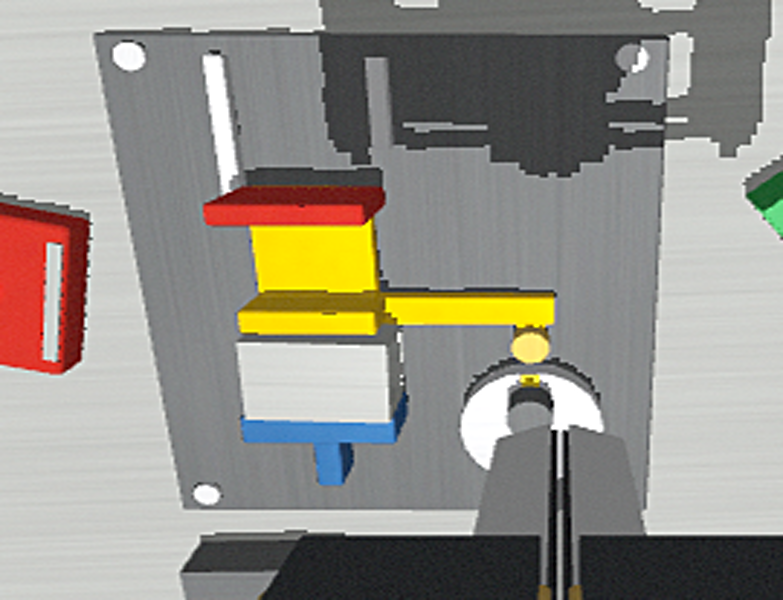

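```bash
python3 lev.py side; python3 -c "
from h import *
viewer.camera('scene')
for q in ('lever_mid','push_tab','tube'): print(q,[(k,wj(w)) for k,w in find('scene',q)])
print(bot.observe()['t'],bot.close_job())"
```

```text
29.95 [-20.7 100.8 235.9] [ 0.25904989  0.70717584 -0.38826135]
side 33 [118.2  86.1] deg 0.1 from pivot -3.9
[(0.63, array([127.4,  88.1,  40.4]))]
lever_mid [(0.57, array([126.7,  90. ,  38.4]))]
push_tab [(0.57, array([-45.1,  -1.4,  44.5]))]
tube [(0.9, array([ 119.4, -219.9,   -1.2])), (0.85, array([-43.3, 214.7,  -2.8])), (0.73, array([42. ,  3.9, 11.6]))]
the job is handed in; nothing more can be done
30.25 None
```

I handed the job in at about 30 s with the cam at its low point and the tube held against the stop. However, the tube is still slightly askew, and the slide stopped about 2 mm short of the stated 40 mm.

- **Cam:** I pushed the lever clockwise with shut fingertips until it lay over the yellow line. My readings put it within about 1° of the low point. One side-camera fit read about −4° measured from the pivot, but the same fit gave 0.1° for the bar's own direction.
- **Slide:** After that I pushed the slide by its tab. It stopped hard at about 38 mm and did not move further at up to about 22 N.
- **First result:** That first push left the tube 2.6° askew. Its rear face rested on both the pusher plate and the roller arm, whose front edge stands 2 mm further forward.
- **Squaring the tube:** To free it, I pulled the slide back by its tab and tapped it forward, twice, then pressed again at about 9 N.

**Last check of the slide and tube:**
- Slide travel is about 38.3 mm.
- The tube's front face is at about jig x 60 (the stop face) and skewed about 1.2°, with about ±0.5° of measuring noise.
- A gap of about 2 mm remains between the pusher plate and the tube, because the roller arm is what bears on it.

If "squarely" is judged more tightly than about 0.02 rad, or the slide must be at 40 mm, the result may fall short. I did not touch the tube or the other things directly, and the arm was clear of everything at hand-in.

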